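# Bolt the knife chest

## Robot

A 6-joint arm with a two-finger parallel gripper is mounted at the origin on a cart in front of the work surface, level with it; the furniture and walls round the work are solid. World frame = base frame: x ahead of the robot, y to its left, z up, the work surface at z = 0. Lengths are in mm, angles in rad, forces in N, time in s.
With the tool pointing down it reaches from about 275 to 750 mm from the base axis. Payload 10.2 kg.
Tool frame: the origin (TCP) lies between the finger pads; the fingertips stand 17 mm ahead of it and the grasp point (between the pads) lies 2 mm behind it (tips_ahead is the distance from the TCP to the fingertips, in mm); z points along the fingers, y is the line along which they close (so a half turn about z gives the same grasp; the last joint's range is limited). The gripper opens to 85 mm and grips with 20 to 120 N. Pads are 22 mm wide; open, the fingers measure 114 mm over their backs; the gripper's body (76 mm by 85 mm) begins 54 mm behind the grasp point. The pads swing forward as they close: fully open they stand 13 mm farther back than shut.
Start: joints at [-0.223, 0.313, 1.498, -0, 1.331, -0.223], TCP at [525.006, -0.014, 248.294] pointing down, gripper open.
Joint ranges: [-2.94, 2.94], [-0.97, 2.17], [0.19, 2.56], [-1.23, 4.37], [0.02, 3.11], [-2.88, 2.88]. Speed limits (rad/s): [2.39, 2.39, 3.01, 3.14, 3.14, 3.14].

## Interface

Orientations are given as a unit quaternion [w, x, y, z].
In Python, from rig import sense, capture, finish_job, boxes_of, tips_ahead gives the robot as it stands.
- The arm moves only by the tool drive_tool, never from a script. Its argument "commands" is text: rows parted by semicolons, each of 7 numbers parted by spaces: the shift along the world's x, y, z in units of 0.1 m (1.0 is 0.1 m), then the turn, a rotation vector about the world's x, y, z in units of pi/4 rad (1.0 is pi/4 rad), then the opening in per cent of the stroke, from 0 (shut) to 100 (fully open). A call has 1 to 20 rows; each row shifts and turns the commanded pose from where the row before left it; what a row does not reach is not made up. A row lasts 1/12 s, in which the tool goes at most 41.7 mm and 7.16 degrees, less where a joint would pass 70% of its speed; a pose out of reach is approached as far as the arm can. A call with a number of a shift or a turn outside -1 to 1 is refused whole. A call with a gripper value outside its range is refused whole. The fingers move at their own pace and stop on an object; "force" is the grip in N (left out, the last holds). Time passes only in rows, so rows that do not move let the fingers close. It gives the time, the measured TCP pose, the force, the opening and the grip force at its end, in the units of the state.
- sense(): the state, without advancing time (a new reading comes with each control period).
- capture(name): name is "scene" or "side" or "wrist"; returns a dict with "pixels" (400x640x3 uint8, blue, green, red), "fov_y" (degrees; the focal length in pixels is half the picture's height over the tangent of half this angle, whatever the lens; pixels are square), "cx", "cy" (the principal point, pixels), "position" and "attitude" of the camera in the world; the wrist camera has in their place "tool_from_camera" (4x4, takes a point from camera to tool coordinates, whose origin is the TCP and whose axes are the flange's). Camera axes: x right, y down, z forward; pixel columns grow to the right and rows downward; lengths in mm; the calibration is good to about 2 mm. The wrist camera is an equidistant fisheye: a pixel r from the principal point sees the ray r / f radians off the axis. A picture is of the moment at which its call begins: read the wrist's pose just before it. There is no depth.
- finish_job(): hands the job in; it is judged then, once.
Trained networks look in a picture, given as the dict that the camera call returned (one of the last four; its "shot" number tells which), for a name from the list of things; names that differ only in an ending like _2 or _b are one class to them, and where a whole thing is asked for, a point or a joint stands for the part that bears it (a point fixed in the world has none). Each returns a list of dicts, best first, with "confidence" (0 to 1); they miss things now and then, are a little off and sometimes report something else, mostly with a low value. They report only what shows in the picture. A call takes as long as a camera call.
- boxes_of(picture, name): "position" ([column, row] in pixels, amid what is visible of it).
The state is a dict: "time_s": time; "joints": joint angles; "dq": joint speeds; "tau": joint torques, N m; "eef_pos": TCP position; "ee_rot": TCP orientation; "force": force on the tool from outside, world axes, zero at the start; "wrist_torque": the same for the moment, N m; "grip_width": opening from 0.0 (shut) to 1.0 (fully open); "grip_force": force on a finger pad.
Only numpy, scipy, OpenCV 4.12 (cv2) and the standard library are available. Lean on these libraries where they do the work, as an engineer would, in place of code of your own. Each camera call takes 0.05 s, during which the arm holds its last target. There are 200 camera calls.

## Task

The longer of the two wooden chests on the worktop holds the kitchen knives: bolt its lid shut. Slide its barrel bolt all the way across into the keeper, then turn the bolt's handle fully down into the notch and let go. Leave the bolt of the shorter chest as it is.

Things in the scene. Friction and masses are not known exactly. Their poses are not given: they have to be found in the camera images.
- long_chest: Longer wooden chest, fixed: 300 mm (y) x 160 x 75 high to its lid; a similar shorter one stands beside it. Origin: centre of its underside; -x is its front (to the robot), y its left. The steel bolt runs along y, axis 20 mm above the lid, 26 mm behind the front face. Its sleeves reach 31 mm above the lid, its keeper (80 mm left of the chest's middle) 36 mm. Free space in front of the chest.
- long_knob (a point): Centre of the 15 mm ball knob on the bolt handle of the longer chest. The handle is a 10 mm round stem standing up out of the bolt, knob centre 48 mm from the bolt's axis. Axes: y along the bolt, the way it slides to lock (chest's left); z from the bolt's axis out along the handle (vertical when upright); the handle turns down to the chest's front, about y.
- long_bolt (a joint): How far the longer chest's bolt is slid to its keeper, m: 0 drawn back, 0.050 fully across at its stop. Friction 2.5 N; stays where left; the handle travels with it. A guide wall in front of the bolt (8 mm thick, top 8 mm above the axis) stops the handle at about 0.6 rad, except at the notch, a 22 mm gap which the handle enters with the bolt between 0.041 and 0.050.
- long_handle (a joint): Angle of the longer chest's bolt handle about the bolt's axis, rad: 0 upright, growing as it turns down to the chest's front, 1.45 fully down in the notch (nearly level, at its stop). Friction about 0.04 N m (1 N at the knob); it stays where it is left.
- short_knob (a point): Centre of the same kind of ball knob on the bolt of the shorter chest (210 mm long, 120 mm deep, 60 mm high). To be left alone.

How it is judged:
By the outcome, as a careful person would: the job done as asked, in the order asked, and still so for the second after the job is handed in, with the robot touching nothing.
It also fails if it takes over 40 s, if anything falls off the work surface, if the arm or the gripper's body presses on something with over 40 N, if the wrist force passes 120 N, or if a joint passes its speed limit or range.

## Working session

There is one attempt and no reset: what is moved stays moved. The work goes in short steps, Python scripts to look and compute and a tool call to move; the robot and the scene stay as the last step left them, time stands still between calls to the robot, and variables do not carry over. Pictures are saved under pics/ and viewed, at most 10 in all, crops included, and the job is handed in when it is done.

Besides the shell and the picture viewer there is one more tool, called in YAML: its name, and indented under it one key for each argument. drive_tool: Moves the arm, as the interface text tells. Shifts and turns lie within -1 to 1; 1 stands for 0.1 m of shift or pi/4 rad of turn. Its arguments: {"type":"object","properties":{"commands":{"type":"string"},"force":{"type":"number"}},"required":["commands"]}

```bash
mkdir -p pics; ls
cat > h.py <<'E'
import numpy as np,cv2
from scipy.spatial.transform import Rotation as R
from rig import *
def rot(a):
    a=np.array(a,float)
    return a if a.shape==(3,3) else R.from_quat(a,scalar_first=True).as_matrix()
def ray(p,uv):
    f=200/np.tan(np.radians(p["fov_y"])/2)
    d=np.array([(uv[0]-p["cx"])/f,(uv[1]-p["cy"])/f,1.])
    return np.array(p["position"],float),rot(p["attitude"])@d
def proj(p,X):
    f=200/np.tan(np.radians(p["fov_y"])/2)
    c=rot(p["attitude"]).T@(np.array(X,float)-np.array(p["position"]))
    return [p["cx"]+f*c[0]/c[2],p["cy"]+f*c[1]/c[2]]
def wray(p,s,uv):
    f=200/np.tan(np.radians(p["fov_y"])/2); v=np.array([uv[0]-p["cx"],uv[1]-p["cy"]]);r=np.hypot(*v);t=r/f
    d=np.array([*(v/r*np.sin(t)),np.cos(t)]) if r>0 else np.array([0,0,1.])
    T=np.array(p["tool_from_camera"]);W=rot(s["ee_rot"])
    return W@T[:3,3]+np.array(s["eef_pos"]),W@T[:3,:3]@d
def tri(rays):
    A=0;b=0
    for o,d in rays:
        d=d/np.linalg.norm(d);M=np.eye(3)-np.outer(d,d);A=A+M;b=b+M@o
    X=np.linalg.solve(A,b)
    return X,[np.linalg.norm((np.eye(3)-np.outer(d,d)/(d@d))@(X-o)) for o,d in rays]
def onz(o,d,z): return o+d*(z-o[2])/d[2]
E
python3 - <<'E'
from h import *
s=sense();print(s)
rs={}
for n in("scene","side","wrist"):
    p=capture(n);cv2.imwrite(f"pics/{n}0.png",p["pixels"])
    print(n,{k:v for k,v in p.items() if k!="pixels"})
    for t in("long_chest","long_knob","short_knob"):
        b=boxes_of(p,t);print(t,[(np.round(x["position"],1),round(x["confidence"],2)) for x in b])
        if b and b[0]["confidence"]>.3: rs.setdefault(t,[]).append(wray(p,s,b[0]["position"]) if n=="wrist" else ray(p,b[0]["position"]))
for t in rs:
    if len(rs[t])>1: print(t,tri(rs[t]))
E
```

```text
pics
{'time_s': 0.0, 'joints': array([-2.23399865e-01,  3.13455716e-01,  1.49845582e+00, -2.05493987e-05,
        1.33098046e+00, -2.23407506e-01]), 'dq': array([ 0.00060033,  0.00119743,  0.000386  , -0.00010606, -0.00262356,
        0.00215331]), 'tau': array([-5.78409599e-04, -4.12261176e+01, -2.59742296e+01, -3.58453699e-04,
        4.11797926e-03, -1.23038126e-05]), 'eef_pos': array([5.24761449e+02, 3.72238727e-02, 2.47725080e+02]), 'ee_rot': array([-5.44429896e-04,  7.07102200e-01,  7.07111064e-01, -3.54637515e-04]), 'force': array([ 0.11057367, -0.43141936,  0.05409239]), 'wrist_torque': array([-0.00292096, -0.0484351 ,  0.03410731]), 'grip_force': 0.0, 'grip_width': 0.997527407083367}
scene {'fov_y': 42.98493901592583, 'cx': 315.84018353838286, 'cy': 202.37403490637078, 'position': array([ -18.34587453, -564.99741419,  761.8199298 ]), 'attitude': array([-0.39039455,  0.83827415, -0.34935511,  0.1511276 ]), 'shot': 1}
long_chest [(array([417.4, 280.3]), 0.84)]
long_knob [(array([404.1, 266. ]), 0.65)]
short_knob [(array([242.9, 158.4]), 0.41)]
side {'fov_y': 57.47522583338441,
[... 449 characters left out ...]
7278282e-05, -9.60441859e-01, -2.78480581e-01,
         7.18122947e+01],
       [ 9.99999860e-01,  1.08811235e-04, -5.17934452e-04,
         5.27562481e-01],
       [ 5.27747744e-04, -2.78480563e-01,  9.60441720e-01,
        -1.24584721e+02],
       [ 0.00000000e+00,  0.00000000e+00,  0.00000000e+00,
         1.00000000e+00]]), 'shot': 3}
long_chest [(array([336.2, 289.4]), 0.8)]
long_knob []
short_knob []
long_chest (array([ 570.26928428, -202.38717457,  -33.36453842]), [np.float64(27.66164041448498), np.float64(2.62508013273245), np.float64(26.455229801399057)])
long_knob (array([ 486.17234257, -248.69393521,  125.11607753]), [np.float64(1.477792703388446), np.float64(1.4777927033884057)])
```

View pics/scene0.png

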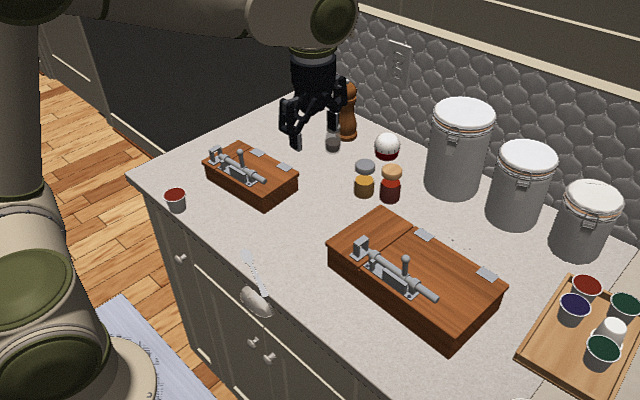

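View pics/wrist0.png

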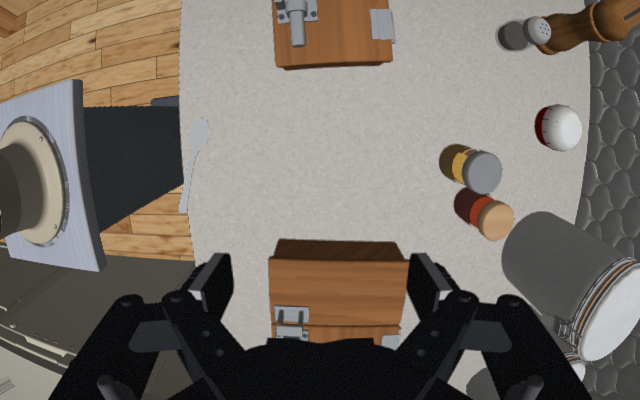

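View pics/side0.png

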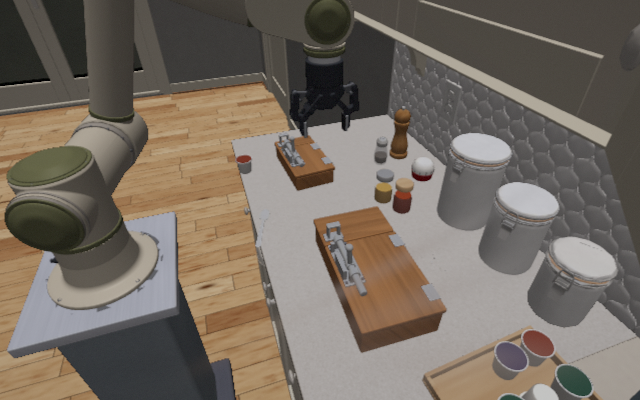

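The scene view shows the long chest at about (417,280) with its knob near (405,259), and the keeper toward the upper left near (360,247). In the side view the knob is near (348,250). The wrist view shows only the chest's left end, with the fingers hiding the rest. I'll zoom in to get exact pixels.

Run:
```python
import cv2,numpy as np
a=cv2.imread("pics/scene0.png")[200:360,320:520];b=cv2.imread("pics/side0.png")[200:350,305:445]
for n,c,k in(("a",a,4),("b",b,4)):
    c=cv2.resize(c,None,fx=k,fy=k,interpolation=cv2.INTER_CUBIC)[:600]
    x0,y0=(320,200) if n=="a" else (305,200)
    for i in range(0,c.shape[1]//4,20):
        cv2.putText(c,str(x0+i),(i*4,10),0,.35,(0,255,255),1);cv2.line(c,(i*4,12),(i*4,20),(0,255,255),1)
    for i in range(0,c.shape[0]//4,20):
        cv2.putText(c,str(y0+i),(0,i*4+4),0,.35,(0,255,255),1);
    cv2.imwrite(f"pics/z{n}.png",c)
```

```text
(no output)
```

View pics/za.png

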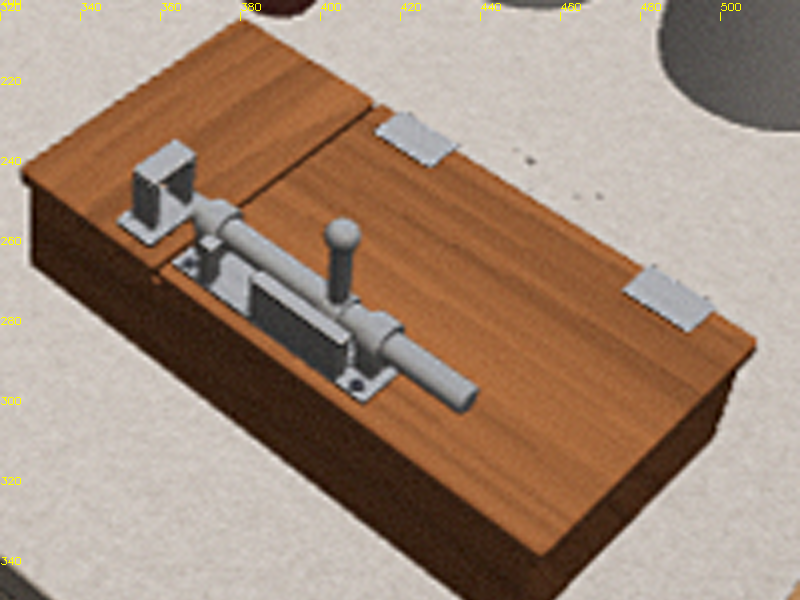

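View pics/zb.png

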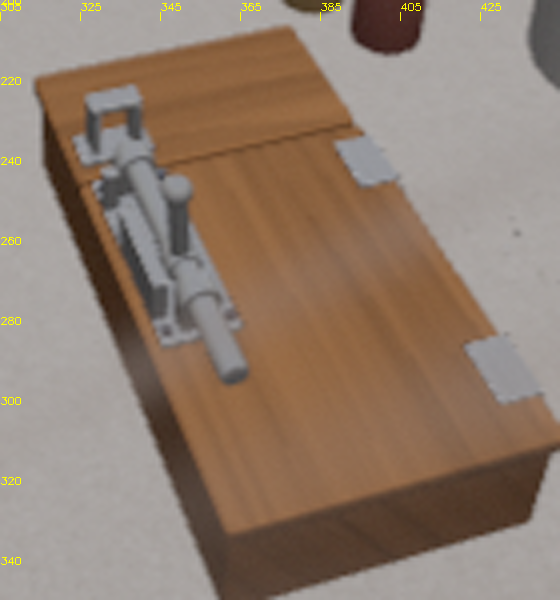

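Run:
```python
from h import *
from scipy.optimize import least_squares
S=capture("scene");D=capture("side")
k=tri([ray(S,(405.5,258.75)),ray(D,(349.2,247.5))]);print("knob",k)
L=[(-80,150),(-80,-150),(80,-150),(80,150)]
ps=[(326,243),(455.5,338.75),(508.75,286.25),(381.2,205)]
pd=[(314,222),(362,333.2),(445,311.5),(378,207)]
for a,b in zip(ps,pd): print(np.round(tri([ray(S,a),ray(D,b)])[0],1),np.round(onz(*ray(S,a),75),1),np.round(onz(*ray(D,b),75),1))
def res(q):
    c,s=np.cos(q[2]),np.sin(q[2]);r=[]
    for (x,y),a,b in zip(L,ps,pd):
        X=[q[0]+c*x-s*y,q[1]+s*x+c*y,75]
        r+=list(np.subtract(proj(S,X),a))+list(np.subtract(proj(D,X),b))
    return r
o=least_squares(res,[560,-220,0]);print(o.x,np.round(o.fun,1))
q=o.x;c,s=np.cos(q[2]),np.sin(q[2])
d=k[0][:2]-q[:2];print("knob in chest",c*d[0]+s*d[1],-s*d[0]+c*d[1])
# end of the bolt / keeper expected
for n,(x,y,z) in dict(keeper=(-54,80,111)).items(): print(n,q[0]+c*x-s*y,q[1]+s*x+c*y,z)
```

```text
knob (array([ 485.96381606, -250.04059932,  140.87770195]), [np.float64(0.6324882361731605), np.float64(0.6324882361730485)])
[471.  -79.8  67.1] [467.7 -83.   75. ] [466.8 -91.4  75. ]
[ 459.5 -377.4   72.3] [ 458.1 -377.6   75. ] [ 458.2 -379.5   75. ]
[ 614.6 -383.5   70.5] [ 612.5 -383.1   75. ] [ 610.2 -387.8   75. ]
[629.1 -85.1  70.5] [625.7 -87.5  75. ] [625.6 -90.8  75. ]
[ 5.41305926e+02 -2.33162970e+02 -3.98480630e-02] [-1.2 -0.7 -1.3 -3.2  0.2  1.9 -1.5  0.7  2.4  0.1  2.  -1.6  0.1 -0.6
 -0.2 -1.2]
knob in chest -54.62581540454543 -19.06892345080932
keeper 490.5357947155802 -151.075250590851 111
```

drive_tool:
  commands: "-0.028 -0.178 0 0 0 -0.1465 50;-0.028 -0.178 0 0 0 -0.1465 50;-0.028 -0.178 0 0 0 -0.1465 50;-0.028 -0.178 0 0 0 -0.1465 50;-0.028 -0.178 0 0 0 -0.1465 50;-0.028 -0.178 0 0 0 -0.1465 50;-0.028 -0.178 0 0 0 -0.1465 50;-0.028 -0.178 0 0 0 -0.1465 50;-0.028 -0.178 0 0 0 -0.1465 50;-0.028 -0.178 0 0 0 -0.1465 50;-0.028 -0.178 0 0 0 -0.1465 50;-0.028 -0.178 0 0 0 -0.1465 50;-0.028 -0.178 0 0 0 -0.1465 50;-0.028 -0.178 0 0 0 -0.1465 50;0 0 0 0 0 0 50;0 0 0 0 0 0 50"
  force: 25

```text
time_s: 2.03
eef_pos: [485.6, -249.5, 248.1]
ee_rot: [-0.0, 1.0, -0.02, -0.0]
force: [0.3, 0.2, -0.4]
grip_width: 0.501
grip_force: 0.0
```

Run:
```python
from h import *
s=sense();print(s["eef_pos"],rot(s["ee_rot"]).round(3),s["joints"],s["grip_width"],tips_ahead() if callable(tips_ahead) else tips_ahead)
p=capture("wrist");cv2.imwrite("pics/w1.png",p["pixels"])
for x in boxes_of(p,"long_knob"):
    print(x["position"],x["confidence"],onz(*wray(p,s,x["position"]),143))
```

```text
[ 485.63878854 -249.54796091  248.11406442] [[ 0.999 -0.039 -0.   ]
 [-0.039 -0.999  0.   ]
 [-0.    -0.    -1.   ]] [-6.89383853e-01  3.59601995e-01  1.43358400e+00  1.53169692e-04
  1.34879818e+00  9.20712857e-01] 0.501457740598154 17.0
[321.2, 203.8] 0.79 [ 490.01782104 -249.69687412  143.        ]
```

View pics/w1.png

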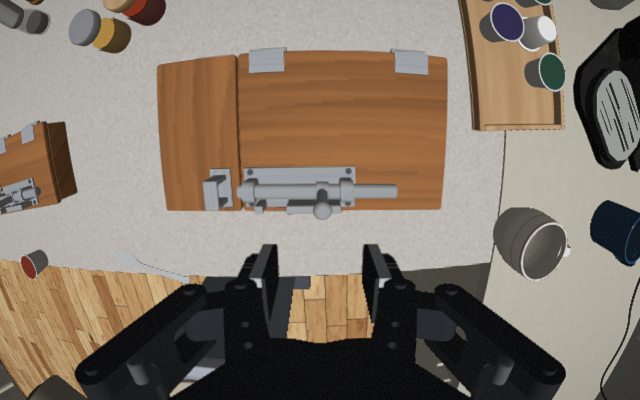

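The wrist view shows the knob at about (322,210), which agrees with the triangulated (486,-250,143). I'll descend and grip it.

drive_tool:
  commands: "0 0 -0.2 0 0 0 50;0 0 -0.2 0 0 0 50;0 0 -0.2 0 0 0 50;0 0 -0.2 0 0 0 50;0 0 -0.2 0 0 0 50;0 0 0 0 0 0 50;0 0 0 0 0 0 5;0 0 0 0 0 0 5;0 0 0 0 0 0 5;0 0 0 0 0 0 5;0 0 0 0 0 0 5;0 0 0 0 0 0 5;0 0 0 0 0 0 5"
  force: 25

```text
time_s: 3.22
eef_pos: [486.4, -249.5, 149.7]
ee_rot: [0.001, 1.0, -0.02, 0.001]
force: [-0.1, 0.3, 7.6]
grip_width: 0.141
grip_force: 24.5
```

drive_tool:
  commands: "0.002 0.05 0 0 0 0 5;0.002 0.05 0 0 0 0 5;0.002 0.05 0 0 0 0 5;0.002 0.05 0 0 0 0 5;0.002 0.05 0 0 0 0 5;0.002 0.05 0 0 0 0 5;0.002 0.05 0 0 0 0 5;0.002 0.05 0 0 0 0 5;0.002 0.05 0 0 0 0 5;0 0 0 0 0 0 5;0 0 0 0 0 0 5"

```text
time_s: 4.13
eef_pos: [488.1, -204.3, 149.7]
ee_rot: [0.001, 1.0, -0.02, 0.001]
force: [-1.1, 1.6, 7.1]
grip_width: 0.147
grip_force: 24.6
```

Run:
```python
from h import *
s=sense();print(s["eef_pos"],s["force"],s["grip_width"])
S=capture("scene");D=capture("side")
a=cv2.resize(S["pixels"][190:290,320:420],None,fx=4,fy=4);b=cv2.resize(D["pixels"][180:280,290:390],None,fx=4,fy=4)
cv2.imwrite("pics/m1.png",np.hstack([a,b]))
```

```text
[ 488.08750878 -204.307061    149.74155028] [-1.1104292   1.62737234  7.11787888] 0.14723851073329264
```

View pics/m1.png

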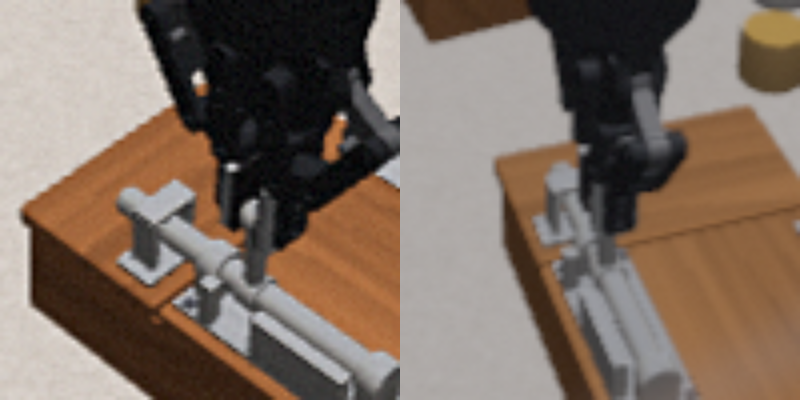

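The bolt has passed into the keeper and the knob at about (250,215) in the left crop is still between the fingers. I'll continue to the stop.

drive_tool:
  commands: "0 0.03 0 0 0 0 5;0 0.02 0 0 0 0 5;0 0.02 0 0 0 0 5;0 0.01 0 0 0 0 5;0 0 0 0 0 0 5;0 0 0 0 0 0 5"

```text
time_s: 4.73
eef_pos: [488.4, -201.8, 150.0]
ee_rot: [0.006, 1.0, -0.02, 0.002]
force: [-1.4, -27.3, -1.7]
grip_width: 0.147
grip_force: 25.6
```

drive_tool:
  commands: "0 -0.045 0 0 0 0 5;0 0 0 0 0 0 5;-0.069 0.003 -0.005 0 0 0 5;-0.068 0.003 -0.015 0 0 0 5;-0.065 0.003 -0.025 0 0 0 5;-0.061 0.002 -0.034 0 0 0 5;-0.055 0.002 -0.042 0 0 0 5;0 0 0 0 0 0 5;0 0 0 0 0 0 5"

```text
time_s: 5.48
eef_pos: [456.2, -201.9, 137.6]
ee_rot: [0.003, 1.0, -0.02, 0.001]
force: [-2.1, -12.0, 3.2]
grip_width: 0.146
grip_force: 25.8
```

drive_tool:
  commands: "-0.049 -0.01 -0.05 0 0 0 5;-0.041 0 -0.056 0 0 0 5;-0.032 0 -0.062 0 0 0 5;-0.023 0 -0.065 0 0 0 5;-0.013 0 -0.068 0 0 0 5;0 0 0 0 0 0 5;0 0 0 0 0 0 5"

```text
time_s: 6.07
eef_pos: [440.2, -201.8, 106.7]
ee_rot: [0.001, 1.0, -0.02, 0.001]
force: [-2.2, -6.8, 0.6]
grip_width: 0.147
grip_force: 28.0
```

Run:
```python
from h import *
S=capture("scene");D=capture("side")
a=cv2.resize(S["pixels"][200:300,320:420],None,fx=4,fy=4);b=cv2.resize(D["pixels"][190:290,290:390],None,fx=4,fy=4)
cv2.imwrite("pics/m2.png",np.hstack([a,b]))
```

```text
(no output)
```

View pics/m2.png

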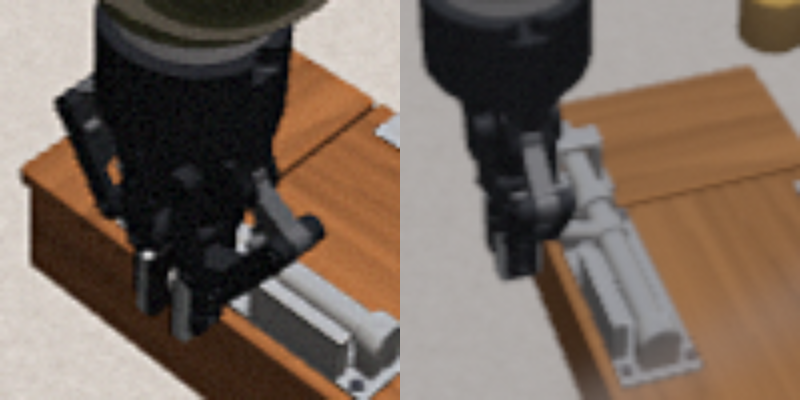

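The handle lies down through the notch, nearly level, with the fingers still on the knob. I'll press to the lower stop and check the force.

drive_tool:
  commands: "0 0 -0.02 0 0 0 5;0 0 -0.02 0 0 0 5;0 0 -0.02 0 0 0 5;0 0 0 0 0 0 5;0 0 0 0 0 0 5"

```text
time_s: 6.58
eef_pos: [440.1, -201.8, 100.8]
ee_rot: [0.001, 1.0, -0.02, 0.0]
force: [-3.6, -7.3, 1.3]
grip_width: 0.147
grip_force: 28.6
```

drive_tool:
  commands: "0 0 -0.02 0 0 0 5;0 0 -0.02 0 0 0 5;0 0 0 0 0 0 5;0 0 0 0 0 0 5"

```text
time_s: 6.92
eef_pos: [440.3, -201.9, 96.9]
ee_rot: [0.002, 1.0, -0.02, 0.001]
force: [-2.3, -6.7, 1.5]
grip_width: 0.149
grip_force: 28.7
```

drive_tool:
  commands: "0 -0.02 0 0 0 0 40;0 0 0 0 0 0 40;0 0 0 0 0 0 40;0 0 0 0 0 0 40;0 0 0.2 0 0 0 40;0 0 0.2 0 0 0 40;0 0 0.2 0 0 0 40;0 0 0.2 0 0 0 40;0 0 0.2 0 0 0 40;0 0 0.2 0 0 0 40;0 0 0 0 0 0 40"

```text
time_s: 7.83
eef_pos: [441.1, -203.0, 219.6]
ee_rot: [0.002, 1.0, -0.02, 0.002]
force: [-0.1, -0.4, 0.6]
grip_width: 0.397
grip_force: 0.0
```

Run:
```python
from h import *
s=sense();print(s["eef_pos"],s["force"])
S=capture("scene");D=capture("side");W=capture("wrist")
a=cv2.resize(S["pixels"][200:300,320:420],None,fx=4,fy=4);b=cv2.resize(D["pixels"][190:290,290:390],None,fx=4,fy=4)
c=cv2.resize(W["pixels"][120:320,120:520],None,fx=1,fy=1)
o=np.zeros((600,800,3),np.uint8);o[:400]=np.hstack([a,b]);o[400:,200:600]=c
cv2.imwrite("pics/m3.png",o)
```

```text
[ 441.0824387  -202.99569521  219.6365404 ] [-0.06021408 -0.3589435   0.57722766]
```

View pics/m3.png

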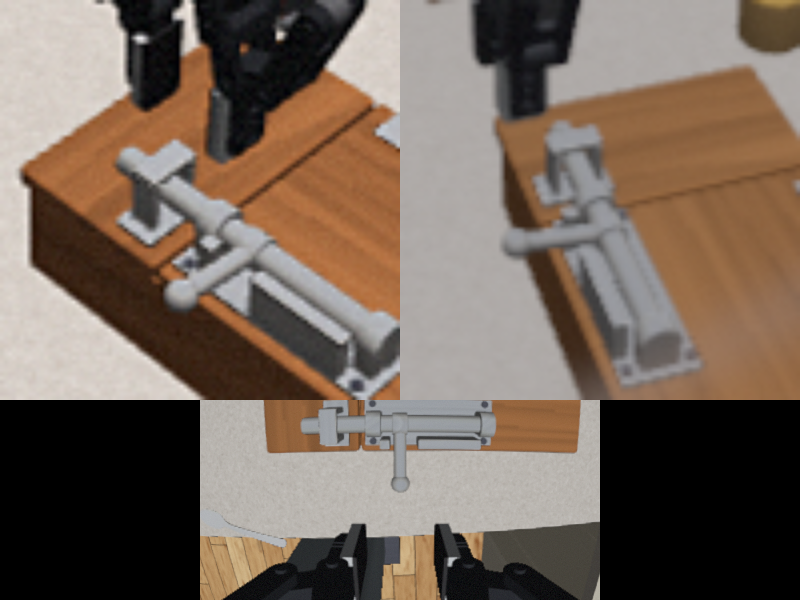

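The handle is down in the notch and the bolt is through the keeper. To be sure it's fully seated, I'll press on the knob with shut fingers.

drive_tool:
  commands: "0 0.01 0 0 0 0 0;0 0 0 0 0 0 0;0 0 0 0 0 0 0;0 0 0 0 0 0 0;0 0 0 0 0 0 0;0 0 -0.3 0 0 0 0;0 0 -0.3 0 0 0 0;0 0 -0.2 0 0 0 0;0 0 -0.06 0 0 0 0;0 0 -0.03 0 0 0 0;0 0 -0.02 0 0 0 0;0 0 -0.02 0 0 0 0;0 0 0 0 0 0 0"

```text
time_s: 9.07
eef_pos: [440.5, -201.9, 124.5]
ee_rot: [0.001, 1.0, -0.02, 0.001]
force: [-2.3, 0.9, 6.4]
grip_width: -0.001
grip_force: 3.1
```

Run:
```python
from h import *
s=sense();print(s["eef_pos"],s["force"],s["grip_width"])
S=capture("scene");D=capture("side")
print(tri([ray(S,(365.25,273.5)),ray(D,(319,250.25))]))
```

```text
[ 440.47259458 -201.87508785  124.48122912] [-2.29264238  0.91519039  6.3626166 ] -0.0011516555442587886
(array([ 442.9624445 , -201.69749643,  101.08052928]), [np.float64(0.5814162994950393), np.float64(0.5814162994949842)])
```

drive_tool:
  commands: "0 0 -0.02 0 0 0 0;0 0 -0.01 0 0 0 0;0 0 0 0 0 0 0"

```text
time_s: 9.42
eef_pos: [440.5, -202.2, 123.1]
ee_rot: [0.001, 1.0, -0.02, 0.001]
force: [-9.1, 2.4, 22.8]
grip_width: 0.002
grip_force: 11.3
```

The force rises sharply against the stop, so the handle is fully down. I'll retreat straight up.

drive_tool:
  commands: "0 0 0.1 0 0 0 0;0 0 0.3 0 0 0 0;0 0 0.3 0 0 0 0;0 0 0.3 0 0 0 0;0 0 0 0 0 0 0;0 0 0 0 0 0 0"

```text
time_s: 9.92
eef_pos: [440.6, -201.8, 222.2]
ee_rot: [0.001, 1.0, -0.02, 0.002]
force: [0.1, -0.1, -1.4]
grip_width: 0.001
grip_force: 0.0
```

Run:
```python
from h import *
s=sense();print(s["eef_pos"],s["force"])
S=capture("scene");D=capture("side")
a=cv2.resize(S["pixels"][200:300,320:420],None,fx=4,fy=4);b=cv2.resize(D["pixels"][190:290,290:390],None,fx=4,fy=4)
cv2.imwrite("pics/m4.png",np.hstack([a,b]))
```

```text
[ 440.6191974  -201.83089318  222.16970679] [ 0.13177498 -0.06034332 -1.4211474 ]
```

View pics/m4.png

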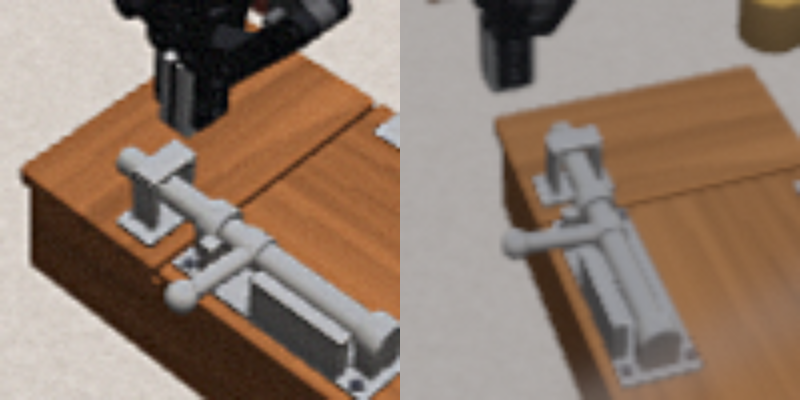

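The bolt is through the keeper, the handle is down (knob at about (181,294) in the left crop), and the gripper is clear.

```bash
python3 -c "
from rig import *
print(finish_job())"
```

```text
the job is handed in; nothing more can be done
None
```

The long chest's bolt is slid fully across into its keeper and its handle is pressed down to the stop in the notch. The gripper is clear, the short chest was not touched, and the job was handed in at about 10 s (no verdict was returned).

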